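# Snap the inspection light's telescoping boom into its lock over the microplate

### The job

Bring the inspection light in over the purple microplate: squeeze the two orange spring buttons of its telescoping boom flush, slide the boom into the blue sleeve with the buttons held down, and keep sliding it in gently, without ramming it, until both buttons pop out through the sleeve's holes and lock it. Let go of it, and leave everything else on the bench alone.

Things in the scene. Friction and masses are not known exactly. Their poses are not given: they have to be found in the camera images.
- stand: Fixed light stand: dark steel foot 150 x 160 x 12 mm, white post, on it a blue horizontal sleeve along the stand's y, axis 130 mm above the bench. Origin on the bench under the nominal mouth; +y is the way the boom slides in. The boom's force against the stand must stay gentle: above 30 N is ramming (buttons rubbing under it make about 12)
- mouth (a point): Nominal mouth of the blue sleeve, on its axis. The sleeve is a square tube 33 mm wide outside, 3 mm wall, 170 mm long towards the stand's +y. It is clamped firmly anywhere within 9 mm of nominal along y, and this is not measured: the real mouth lies up to 9 mm before or beyond this point
- lock (a point): Where the boom's origin nominally comes to lie when locked, 41.5 mm beyond the nominal mouth; really up to 9 mm before or beyond it, as the sleeve is. Each side wall (-x, +x) has a hole 33 mm long, 16 mm high, 25 to 58 mm beyond the real mouth: on reaching it the buttons pop out and the boom stops dead (1.5 mm play either way)
- boom: Sliding aluminium boom, 24 x 24 mm tube along its y (always the stand's y), already guided in the sleeve; it only slides along y (drag 1 to 2 N; 5 to 8 N with the buttons under the sleeve). Origin on its axis, 130 mm above the bench, midway between the buttons, at the start 36 to 60 mm before the nominal mouth. Tube from 145 mm before to 100 mm beyond the origin
- grip_band (a point): Centre of the black ribbed grip band on the boom, 80 mm to -y of the boom's origin; 40 mm long along the boom, 24 mm wide and high
- light (a point): Centre of the boom's white round light head, 192 mm to -y of the boom's origin, 100 mm diameter, from 16 mm below to 14 mm above the axis
- button_front (a joint): Orange spring button on the boom's -x side, 30 mm along the boom, 12 mm high, square-edged, centred at the boom's origin. 0 = out (6.5 mm proud of the tube), 0.0065 = flush (about 7 N), 0.009 = stop. It goes under the sleeve if pressed over 0.005, else the mouth blocks it. It moves straight in, so pressing its rear part lowers its front too; once its front is under, the sleeve keeps it down
- button_back (a joint): The same spring button on the boom's +x side, opposite the first, same values; the two measure 37 mm across when out and 24 mm when flush
- plate: clear 96-well microplate with purple wells, 85 x 128 x 15 mm, origin under its centre; lies below the place where the light belongs; leave alone
- lidded_plate: clear lidded microplate with pale wells, 86 x 128 x 17 mm, origin under its centre; leave alone
- tip_box: blue pipette-tip box, 85 x 122 x 58 mm, origin under its centre; leave alone
- reagent_bottle: amber bottle with blue cap, 68 mm diameter, 150 mm tall, origin under its centre; leave alone
- trough: white open trough, 60 x 125 x 30 mm, origin under its centre; leave alone
- tube_rack: green rack with capped tubes, 60 x 160 x 44 mm, origin under its centre; leave alone
- pipette: white pipette lying flat, about 270 mm long along its y, 30 mm wide, 26 mm high, origin on the bench near its middle; leave alone
- timer: white timer, 50 x 70 x 23 mm, origin under its centre; leave alone
Not all that is in view belongs to the job. Of the things that look like the stand, take the one that is farthest to the robot's right at the start.

How it is judged:
By the outcome, as a careful person would: the job done as asked, in the order asked, and still so for the second after the job is handed in, with the robot touching nothing.
It also fails if it takes over 64 s, if anything falls off the work surface, if the arm or the gripper's body presses on something with over 40 N, if the wrist force passes 120 N, or if a joint passes its speed limit or range.

### The arm

A 7-joint arm with a two-finger parallel gripper is mounted at the origin on the work surface. World frame = base frame: x ahead of the robot, y to its left, z up, the work surface at z = 0. Lengths are in mm, angles in rad, forces in N, time in s.
With the tool pointing down it reaches from about 400 to 850 mm from the base axis. Payload 4.5 kg.
Tool frame: the origin (TCP) lies midway between the tips of the shut fingers; the grasp point (between the pads) lies 19 mm behind it (r.grip_point_offset is the z of the grasp point in the tool frame, in mm); z points along the fingers, y is the line along which they close (so a half turn about z gives the same grasp; the last joint's range is limited). The gripper opens to 85 mm and grips with 20 to 120 N. Pads are 22 mm wide; open, the fingers measure 114 mm over their backs; the gripper's body (76 mm by 85 mm) begins 54 mm behind the grasp point. The pads swing forward as they close: fully open they stand 13 mm farther back than shut.
Start: joints at [-1.308, 0.689, -0.195, 1.565, 0.157, 0.902, -0.215], TCP at [141.734, 608.741, 231.317] pointing down, gripper open.
Joint ranges: [-3.01, 3.01], [-0.46, 2.08], [-1.47, 1.51], [0.13, 2.56], [-1, 4.14], [0.04, 2.09], [-2.66, 2.66]. Speed limits (rad/s): [2.57, 2.57, 3.14, 3.14, 3.14, 3.14, 3.14].

### API

Orientations are given as a rotation vector (axis times angle).
In Python, from station import r gives the robot as it stands. The module is installed in compiled form; this text tells all that it offers.
- The arm moves only by the shell command python3 -m inch 'ROWS'. ROWS is JSON, one flat list of numbers, 7 for each row, row after row: the shift along the tool's x, y, z in cm, then the turn, a rotation vector about the tool's x, y, z in degrees, then the opening in per cent of the stroke, from 0 (shut) to 100 (fully open). In form: [tx, ty, tz, ax, ay, az, grip, tx, ty, tz, ax, ay, az, grip, ...]. A call has exactly 10 rows; each row shifts and turns the commanded pose from where the row before left it, along the tool's axes as they then stand; what a row does not reach is not made up. A row lasts 1/12 s, in which the tool goes at most 41.7 mm and 7.16 degrees, less where a joint would pass 70% of its speed; a pose out of reach is approached as far as the arm can. A call with a gripper value outside its range is refused whole. The fingers move at their own pace and stop on an object; the grip force is fixed at half the most. Time passes only in rows, so rows that do not move let the fingers close, or fill a call up. It gives the time, the measured TCP pose, the force, the opening and the grip force at its end, in the units of the state.
- r.observe(): the state, without advancing time (a new reading comes with each control period).
- r.grab_frame(name): name is "scene" or "side" or "wrist"; returns the picture (480x640x3 uint8, red, green, blue); there is no depth.
- r.camera_model(name): a dict with "fovy" (degrees; the focal length in pixels is half the picture's height over the tangent of half this angle, whatever the lens; pixels are square), "cx", "cy" (the principal point, pixels), "world_to_cam" (4x4, takes a point from world to camera coordinates). Camera axes: x right, y down, z forward; pixel columns grow to the right and rows downward; lengths in mm; the calibration is good to about 2 mm. The wrist camera is an equidistant fisheye: a pixel r from the principal point sees the ray r / f radians off the axis. A picture is of the moment at which its call begins: read the wrist's pose just before it. camera_model takes no time and is no camera call; for the wrist camera it gives the pose at the moment of the call.
- r.job_done(): hands the job in; it is judged then, once.
Trained networks look in the newest picture that a camera, given by its name, has taken for a name from the list of things; names that differ only in an ending like _2 or _b are one class to them, and where a whole thing is asked for, a point or a joint stands for the part that bears it (a point fixed in the world has none). Each returns a list of dicts, best first, with "confidence" (0 to 1); they miss things now and then, are a little off and sometimes report something else, mostly with a low value. They report only what shows in the picture. A call takes as long as a camera call. They do not tell look-alikes from the thing itself.
- r.spot_in(camera, label): "xyz" ([x, y, z] in mm, in the coordinates of the camera as it stood for that picture, good to about 4 mm: the middle of the surface that is visible of it).
- r.trace(camera, label): "region" (480x640 bool, what is visible of it).
The state is a dict: "clock": time; "q": joint angles; "joint_velocities": joint speeds; "joint_efforts": joint torques, N m; "tcp_pos": TCP position; "eef_rot": TCP orientation; "contact_force": force on the tool from outside, world axes, zero at the start; "wrist_torque": the same for the moment, N m; "width": opening from 0.0 (shut) to 1.0 (fully open); "grip_force": force on a finger pad.
Only numpy, scipy, OpenCV 4.12 (cv2) and the standard library are available. Lean on these libraries where they do the work, as an engineer would, in place of code of your own. Each camera call takes 0.05 s, during which the arm holds its last target. There are 200 camera calls.

## Working session

There is one attempt and no reset: what is moved stays moved. The work goes in short steps, Python scripts to look and compute and a shell command to move; the robot and the scene stay as the last step left them, time stands still between calls to the robot, and variables do not carry over. Pictures are saved under pics/ and viewed, at most 10 in all, crops included, and the job is handed in when it is done.

```bash
mkdir -p pics
cat > h.py <<'E'
import numpy as np, cv2
from station import r
from scipy.spatial.transform import Rotation as R
def world(cam,p,M=None):
    M=r.camera_model(cam)["world_to_cam"] if M is None else M
    return np.linalg.inv(np.array(M))@np.append(p,1)
def proj(cam,P):
    m=r.camera_model(cam);c=(np.array(m["world_to_cam"])@np.append(P,1))[:3]
    f=240/np.tan(np.radians(m["fovy"]/2));return m["cx"]+f*c[0]/c[2],m["cy"]+f*c[1]/c[2]
def ray_at_z(cam,u,v,z):
    m=r.camera_model(cam);f=240/np.tan(np.radians(m["fovy"]/2))
    T=np.linalg.inv(np.array(m["world_to_cam"]))
    d=np.array([(u-m["cx"])/f,(v-m["cy"])/f,1.])
    if cam=="wrist":
        a=d[:2];rr=np.hypot(*a);d=np.array([*(a/max(rr,1e-9)*np.sin(rr)),np.cos(rr)])
    d=T[:3,:3]@d;o=T[:3,3];return o+d*(z-o[2])/d[2]
E
python3 - <<'E'
from h import *
print(r.observe())
for c in("scene","side"):
    im=r.grab_frame(c);cv2.imwrite(f"pics/{c}1.png",im[:,:,::-1])
    for l in("stand","boom","button_front","button_back","grip_band","light","plate"):
        for d in r.spot_in(c,l):print(c,l,round(d["confidence"],2),world(c,d["xyz"])[:3].round(0), np.round(proj(c,world(c,d["xyz"])[:3])))
E
```

```text
{'clock': 0.0, 'q': array([-1.30822416,  0.68999892, -0.19453281,  1.56634884,  0.15730735,
        0.90250996, -0.21513427]), 'joint_velocities': array([-0.00030005,  0.00018957, -0.00103655, -0.00091794, -0.00041122,
       -0.0008395 , -0.00025243]), 'joint_efforts': array([ 1.14054878e-04, -5.39606416e+01, -1.26668852e+00, -1.58538973e+01,
        9.03228123e-03,  9.45225387e-03,  1.77834025e-06]), 'tcp_pos': array([141.63203379, 608.06710672, 230.4739346 ]), 'eef_rot': array([-3.58452681e-01, -3.12099040e+00,  2.93590370e-03]), 'contact_force': array([ 0.65153629, -0.11233802,  0.41680941]), 'wrist_torque': array([ 0.00829077, -0.03261947, -0.01637852]), 'grip_force': 0.0, 'width': 1.002153055566984}
scene stand 0.86 [820. 309.  14.] [391. 392.]
scene stand 0.74 [571. 132.  14.] [373. 297.]
scene boom 0.78 [ 656. -139.  143.] [269. 242.]
scene grip_band 0.71 [ 657. -141.  142.] [268. 242.]
scene grip_band 0.38 [654. -88.  15.] [287. 285.]
scene light 0.66 [ 650. -141.  139.] [269. 242.]
scene plate 0.89 [649. -87.  13.] [288. 285.]
scene plate 0.7 [ 712. -328.   15.] [205. 267.]
side stand 0.91 [794. 288.  17.] [358. 154.]
side stand 0.79 [545. 108.  13.] [291. 214.]
side boom 0.76 [ 646. -175.  143.] [360. 257.]
side button_front 0.69 [731.   8.  16.] [368. 226.]
side button_front 0.49 [595. -21. 132.] [321. 216.]
side grip_band 0.83 [ 654. -173.  141.] [363. 256.]
side grip_band 0.29 [ 565. -466.   32.] [364. 407.]
side light 0.93 [ 649. -176.  139.] [362. 258.]
side plate 0.83 [633. -89.  16.] [343. 262.]
```

View pics/scene1.png

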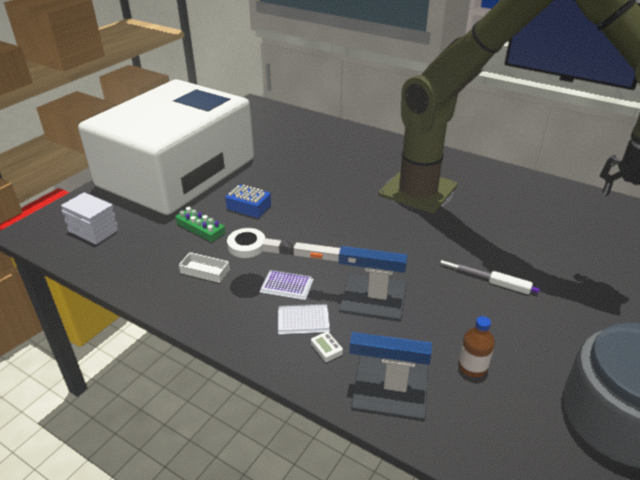

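View pics/side1.png

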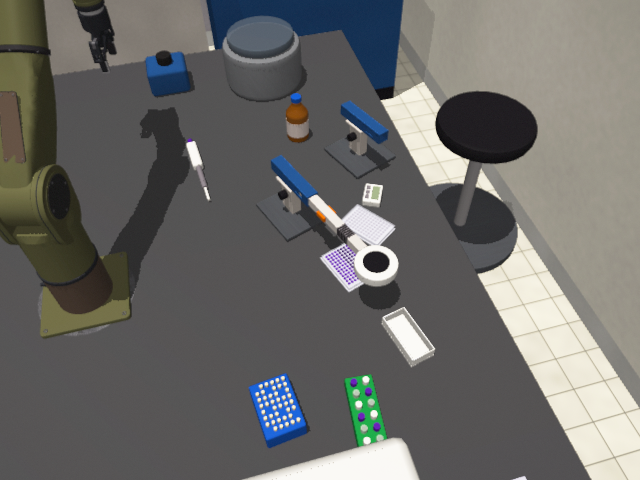

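The scene view shows the boom, with its light at (246,242), black band at (287,246), orange button at (316,255) and blue sleeve at (340–407,258). A decoy stand without a boom is at (390,375). Next I estimate the boom axis roughly and plan the approach.

Run:
```python
from h import *
for c,l,b,s,e in(("scene",(246,239),(287,246),(341,251),(406,257)),("side",(377,260),(346,235),(314,198),(279,162))):
    P=[ray_at_z(c,*p,z)[:2].round(0) for p,z in((l,144),(b,142),(s,146),(e,146))]
    print(c,P)
o=r.observe();M=R.from_rotvec(o["eef_rot"]).as_matrix();print(M.round(3))
w=r.camera_model("wrist");T=np.linalg.inv(np.array(w["world_to_cam"]))
print("cam in tool",(M.T@(T[:3,3]-o["tcp_pos"])).round(1),(M.T@T[:3,:3]).round(2),w["fovy"],w["cx"],w["cy"])
print("delta tool for tcp->(625,-90,330):",M.T@(np.array([625,-90,330])-o["tcp_pos"]), r.grip_point_offset)
```

```text
scene [array([ 678., -196.]), array([644., -89.]), array([592.,  42.]), array([527., 192.])]
side [array([ 679., -194.]), array([ 634., -104.]), array([591.,  27.]), array([536., 177.])]
[[-0.974  0.227  0.   ]
 [ 0.227  0.974  0.   ]
 [-0.     0.    -1.   ]]
cam in tool [  65.8   -0.9 -141.7] [[-0.   -0.97 -0.26]
 [ 1.   -0.   -0.  ]
 [ 0.   -0.26  0.97]] 65.70646984690485 314.8739648688742 241.0926023392798
delta tool for tcp->(625,-90,330): [-629.13125423 -570.91098297  -98.69808793] -18.700000000000003
```

```bash
python3 -m inch '[-2.9,-2.4,-0.4,0,0,0,100,-2.9,-2.4,-0.4,0,0,0,100,-2.9,-2.4,-0.4,0,0,0,100,-2.9,-2.4,-0.4,0,0,0,100,-2.9,-2.4,-0.4,0,0,0,100,-2.9,-2.4,-0.4,0,0,0,100,-2.9,-2.4,-0.4,0,0,0,100,-2.9,-2.4,-0.4,0,0,0,100,-2.9,-2.4,-0.4,0,0,0,100,-2.9,-2.4,-0.4,0,0,0,100]'
python3 -m inch '[-2.9,-2.4,0,0,0,0,100,-2.9,-2.4,0,0,0,0,100,-2.9,-2.4,0,0,0,0,100,-2.9,-2.4,0,0,0,0,100,-2.9,-2.4,0,0,0,0,100,-2.9,-2.4,0,0,0,0,100,-2.9,-2.4,0,0,0,0,100,-2.9,-2.4,0,0,0,0,100,-2.9,-2.4,0,0,0,0,100,-2.9,-2.4,0,0,0,0,100]'
python3 -m inch '[0,0,0,0,0,7,100,0,0,0,0,0,7,100,0,0,0,0,0,7,100,0,0,0,0,0,7,100,0,0,0,0,0,7,100,0,0,0,0,0,7,100,0,0,0,0,0,7,100,0,0,0,0,0,7,100,0,0,0,0,0,0,100,0,0,0,0,0,0,100]'
python3 - <<'E'
from h import *
o=r.observe();im=r.grab_frame("wrist");cv2.imwrite("pics/w1.png",im[:,:,::-1])
M=R.from_rotvec(o["eef_rot"]).as_matrix();print(o["tcp_pos"],M.round(3),o["contact_force"],o["clock"])
for l in("boom","button_front","button_back","grip_band","stand"):
    for d in r.spot_in("wrist",l):print(l,round(d["confidence"],2),world("wrist",d["xyz"])[:3].round(1))
E
```

```text
clock: 1.63
tcp_pos: [370.7, 307.7, 271.7]
eef_rot: [0.358, 3.121, 0.001]
contact_force: [0.2, 0.3, 0.3]
width: 1.004
grip_force: 0.0
clock: 2.47
tcp_pos: [598.6, 7.9, 271.5]
eef_rot: [0.359, 3.121, 0.0]
contact_force: [0.6, 0.8, 0.2]
width: 1.001
grip_force: 0.0
clock: 3.3
tcp_pos: [597.7, 9.9, 271.3]
eef_rot: [1.777, 2.59, -0.0]
contact_force: [0.8, -0.4, -0.2]
width: 1.001
grip_force: 0.0
[597.74000597   9.89055013 271.28563562] [[-0.36   0.933 -0.   ]
 [ 0.933  0.36  -0.   ]
 [-0.    -0.    -1.   ]] [ 0.78391242 -0.38060929 -0.15952533] 3.3
boom 0.95 [617.1 -29.6 140.6]
boom 0.17 [720.8  25.7  14.2]
button_front 0.69 [594.6 -22.4 135.9]
button_back 0.66 [619.7  -6.5 137.9]
grip_band 0.76 [615.3 -29.3 140.2]
grip_band 0.61 [ 431.9 -438.1   43.8]
stand 0.74 [560.1 115.    9. ]
stand 0.66 [789.7 276.5   7.9]
```

View pics/w1.png

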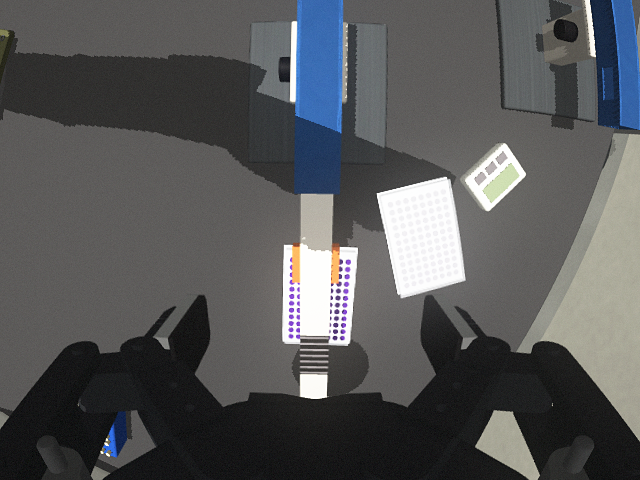

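The wrist picture shows the blue mouth edge at row 193 (columns 295–341). The buttons span rows 245–283 and columns 293–340, and the band rows 337–374. The boom runs straight up the picture.

Run:
```python
from h import *
o=r.observe();M=R.from_rotvec(o["eef_rot"]).as_matrix();im=r.grab_frame("wrist")
def t(u,v,z):return (M.T@(ray_at_z("wrist",u,v,z)-o["tcp_pos"])).round(1)
h=cv2.cvtColor(im,cv2.COLOR_RGB2HSV);m=(h[...,0]>5)&(h[...,0]<20)&(h[...,1]>150)&(h[...,2]>120)
m[:,:270]=0;m[:,360:]=0
n,_,s,_=cv2.connectedComponentsWithStats(m.astype(np.uint8));s=s[1:][s[1:,4]>40];print(s)
for b in s:print(t(b[0],b[1],136),t(b[0]+b[2],b[1]+b[3],136))
for n,p in dict(mouthL=(295,193,146.5),mouthR=(341,193,146.5),sleeveFarL=(297,20,146.5),sleeveFarR=(344,20,146.5),tubeL=(301,220,142),tubeR=(332,220,142),tubeL2=(301,390,142),tubeR2=(328,390,142),band0=(314,337,142),band1=(314,374,142)).items():print(n,t(*p))
```

```text
[[293 243   7  39 194]
 [332 246   8  19  80]]
[-11.3 -17.8 135.3] [-43.6 -12.8 135.3]
[-13.7  12.4 135.3] [-29.3  18.9 135.3]
mouthL [ 29.  -15.2 124.8]
mouthR [ 29.   18.1 124.8]
sleeveFarL [156.8 -13.5 124.8]
sleeveFarR [156.9  20.1 124.8]
tubeL [  8.1 -11.2 129.3]
tubeR [  8.1  11.9 129.3]
tubeL2 [-147.3  -13.5  129.2]
tubeR2 [-147.3   10.9  129.2]
band0 [-90.8  -1.6 129.3]
band1 [-129.    -1.7  129.2]
```

```bash
python3 -m inch '[-2,0,0,0,0,0.8,100,-1.95,0,0,0,0,0,100,0,0,2.5,0,0,0,100,0,0,2.5,0,0,0,100,0,0,2.5,0,0,0,100,0,0,2.5,0,0,0,100,0,0,2.5,0,0,0,100,0,0,2,0,0,0,100,0,0,1.7,0,0,0,100,0,0,0,0,0,0,100]'
python3 -m inch '[0,0,0,0,0,0,70,0,0,0,0,0,0,60,0,0,0,0,0,0,54,0,0,0,0,0,0,54,0,0,0,0,0,0,54,0,0,0,0,0,0,54,0,0,0,0,0,0,54,0,0,0,0,0,0,54,0,0,0,0,0,0,54,0,0,0,0,0,0,54]'
python3 - <<'E'
from h import *
o=r.observe();im=r.grab_frame("wrist");cv2.imwrite("pics/w2.png",im[:,:,::-1]);print(o["tcp_pos"],o["width"])
E
```

```text
clock: 4.48
tcp_pos: [609.1, -27.1, 105.8]
eef_rot: [-1.796, -2.571, 0.005]
contact_force: [-0.3, -0.5, -0.0]
width: 0.997
grip_force: 0.0
clock: 5.32
tcp_pos: [611.6, -27.3, 109.3]
eef_rot: [-1.8, -2.575, -0.0]
contact_force: [0.3, 0.6, -0.1]
width: 0.538
grip_force: 0.0
[611.57285723 -27.2780601  109.25645538] 0.5375930007857194
```

View pics/w2.png

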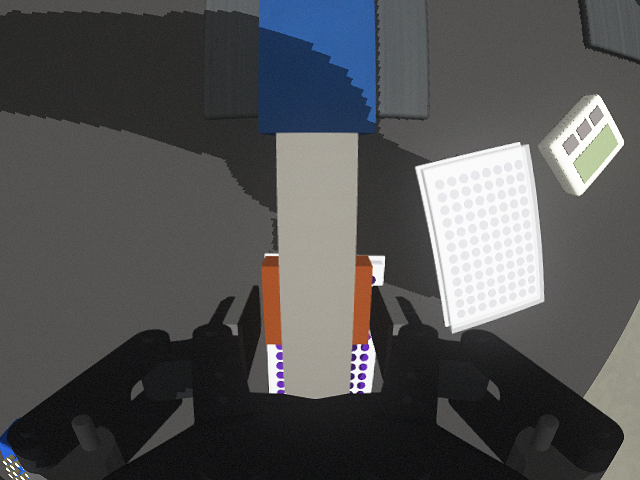

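Fingers straddle the buttons (rows 258–343, cols 262–372), mouth edge at row 132; boom centred at col 317. Quick check of the along-axis offsets while closing.

```bash
python3 - <<'E'
from h import *
o=r.observe();M=R.from_rotvec(o["eef_rot"]).as_matrix()
def t(u,v,z):return (M.T@(ray_at_z("wrist",u,v,z)-o["tcp_pos"])).round(1)
for p in((262,265,136),(262,345,136),(372,265,136),(372,345,136),(260,132,146.5),(377,132,146.5),(277,140,142),(358,140,142),(280,390,142),(352,390,142)):print(p,t(*p))
E
python3 -m inch '[0,0,0,0,0,0,46,0,0,0,0,0,0,42,0,0,0,0,0,0,38,0,0,0,0,0,0,35,0,0,0,0,0,0,35,0,0,0,0,0,0,35,0,0,0,0,0,0,35,0,0,0,0,0,0,35,0,0,0,0,0,0,35,0,0,0,0,0,0,35]'
```

```text
(262, 265, 136) [ 25.8 -18.1 -26.8]
(262, 345, 136) [ -4.7 -19.7 -26.8]
(372, 265, 136) [ 25.8  18.1 -26.8]
(372, 345, 136) [ -4.7  19.8 -26.8]
(260, 132, 146.5) [ 68.4 -16.  -37.3]
(377, 132, 146.5) [ 68.4  16.7 -37.3]
(277, 140, 142) [ 66.  -11.7 -32.8]
(358, 140, 142) [ 66.   11.9 -32.8]
(280, 390, 142) [-20.5 -13.4 -32.8]
(352, 390, 142) [-20.5  12.8 -32.8]
clock: 6.2
tcp_pos: [612.1, -27.1, 109.8]
eef_rot: [1.799, 2.574, 0.001]
contact_force: [-0.1, 1.3, 5.1]
width: 0.35
grip_force: 5.1
```

```bash
python3 -m inch '[0,0,0,0,0,0,31,0,0,0,0,0,0,29,0,0,0,0,0,0,27,0,0,0,0,0,0,25,0,0,0,0,0,0,20,0,0,0,0,0,0,20,0,0,0,0,0,0,20,0,0,0,0,0,0,20,0,0,0,0,0,0,20,0,0,0,0,0,0,20]'
```

```text
clock: 7.03
tcp_pos: [612.3, -27.1, 110.2]
eef_rot: [1.799, 2.574, 0.002]
contact_force: [-1.3, -0.5, 8.6]
width: 0.273
grip_force: 58.6
```

```bash
python3 -m inch '[0,0,-0.08,0,0,0,20,0.2,0,0,0,0,0,20,0.4,0,0,0,0,0,20,0.5,0,0,0,0,0,20,0.5,0,0,0,0,0,20,0.5,0,0,0,0,0,20,0.5,0,0,0,0,0,20,0.4,0,0,0,0,0,20,0.2,0,0,0,0,0,20,0,0,0,0,0,0,20]'
python3 - <<'E'
from h import *
o=r.observe();M=R.from_rotvec(o["eef_rot"]).as_matrix();im=r.grab_frame("wrist");cv2.imwrite("pics/w3.png",im[:,:,::-1]);print(M.T@o["contact_force"],M.T@(o["tcp_pos"]-[612.3,-27.1,110.2]),o["width"])
E
```

```text
clock: 7.87
tcp_pos: [600.7, 4.3, 110.2]
eef_rot: [-1.798, -2.575, -0.002]
contact_force: [2.9, 2.9, 3.7]
width: 0.274
grip_force: 59.7
[ 1.73783298  3.76034373 -3.64763365] [ 3.34851283e+01 -6.51388896e-02  5.75927371e-03] 0.27418108008114533
```

View pics/w3.png

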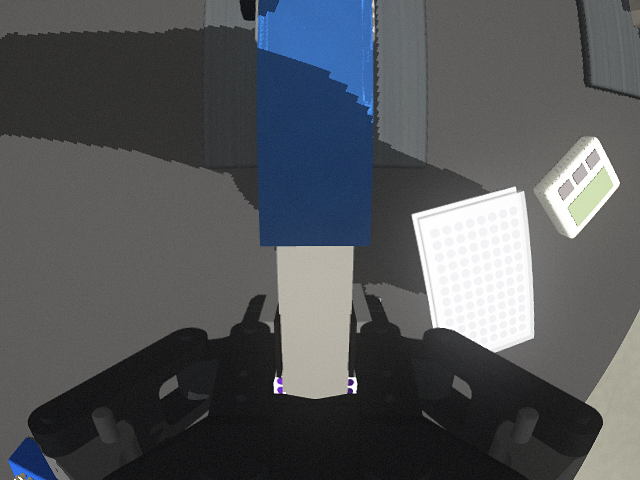

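The buttons are squeezed flush (none visible), with the mouth edge at row 245, about 9 mm ahead of the button fronts. I continue gently.

```bash
python3 -m inch '[0.1,0,0,0,0,0,20,0.15,0,0,0,0,0,20,0.15,0,0,0,0,0,20,0.15,0,0,0,0,0,20,0.15,0,0,0,0,0,20,0.1,0,0,0,0,0,20,0.1,0,0,0,0,0,20,0.1,0,0,0,0,0,20,0,0,0,0,0,0,20,0,0,0,0,0,0,20]'
python3 -m inch '[0.1,0,0,0,0,0,20,0.1,0,0,0,0,0,20,0.1,0,0,0,0,0,20,0.1,0,0,0,0,0,20,0.1,0,0,0,0,0,20,0.05,0,0,0,0,0,20,0.05,0,0,0,0,0,20,0,0,0,0,0,0,20,0,0,0,0,0,0,20,0,0,0,0,0,0,20]'
python3 - <<'E'
from h import *
o=r.observe();M=R.from_rotvec(o["eef_rot"]).as_matrix();im=r.grab_frame("wrist");cv2.imwrite("pics/w4.png",im[180:,150:500,::-1]);print(M.T@o["contact_force"],M.T@(o["tcp_pos"]-[612.3,-27.1,110.2]),o["width"])
E
```

```text
clock: 8.75
tcp_pos: [597.9, 11.9, 110.3]
eef_rot: [1.799, 2.574, 0.001]
contact_force: [4.9, 0.1, 2.0]
width: 0.274
grip_force: 59.5
clock: 9.58
tcp_pos: [595.9, 17.5, 110.2]
eef_rot: [1.799, 2.574, 0.001]
contact_force: [4.8, 0.6, 2.5]
width: 0.272
grip_force: 59.5
[-1.05995564  4.77774335 -2.52000722] [47.49722517 -0.10666697 -0.06996131] 0.2722261150821009
```

View pics/w4.png

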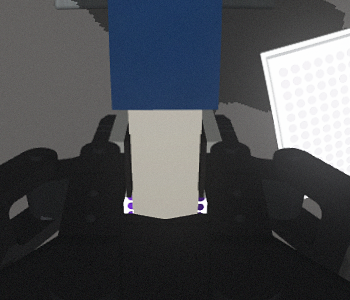

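Mouth edge at crop row 109 (full-image row 289), with the fingers still clear of it. I go 4 mm farther.

```bash
python3 -m inch '[0.05,-0.02,0,0,0,0,20,0.05,0,0,0,0,0,20,0.05,0,0,0,0,0,20,0.05,0,0,0,0,0,20,0.05,0,0,0,0,0,20,0.05,0,0,0,0,0,20,0.05,0,0,0,0,0,20,0.05,0,0,0,0,0,20,0.05,0,0,0,0,0,20,0.05,0,0,0,0,0,20]'
python3 - <<'E'
from h import *
o=r.observe();M=R.from_rotvec(o["eef_rot"]).as_matrix();print(M.T@o["contact_force"],M.T@(o["tcp_pos"]-[612.3,-27.1,110.2]),o["width"])
E
```

```text
clock: 10.47
tcp_pos: [594.2, 22.0, 110.3]
eef_rot: [1.799, 2.573, 0.002]
contact_force: [5.6, 0.7, 2.5]
width: 0.272
grip_force: 59.5
[-1.27848562  5.49691705 -2.5047026 ] [52.30216724 -0.11340887 -0.10376315] 0.2718888324723024
```

```bash
python3 -m inch '[0,0,0,0,0,0,30,0,0,0,0,0,0,35,0,0,0,0,0,0,40,0,0,0,0,0,0,50,0,0,0,0,0,0,60,0,0,0,0,0,0,60,0,0,0,0,0,0,60,0,0,0,0,0,0,60,0,0,0,0,0,0,60,0,0,0,0,0,0,60]'
python3 - <<'E'
from h import *
o=r.observe();M=R.from_rotvec(o["eef_rot"]).as_matrix();im=r.grab_frame("wrist");cv2.imwrite("pics/w5.png",im[180:,150:500,::-1]);print(M.T@o["contact_force"],M.T@(o["tcp_pos"]-[612.3,-27.1,110.2]),o["width"])
E
```

```text
clock: 11.3
tcp_pos: [593.1, 22.4, 110.0]
eef_rot: [-1.8, -2.575, 0.0]
contact_force: [-0.4, -0.3, 0.3]
width: 0.604
grip_force: 0.0
[-0.11469349 -0.47333378 -0.25239215] [53.11575393 -1.02231083  0.16549563] 0.6043601300438307
```

View pics/w5.png

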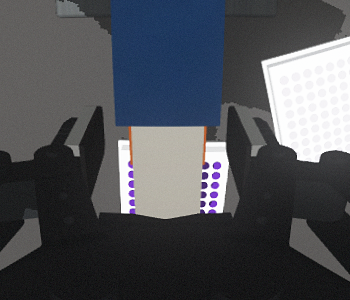

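The buttons show as thin orange strips (crop columns 131 and 206), so the sleeve is holding them down. I move back to the grip band.

```bash
python3 -m inch '[-0.5,0.09,0,0,0,0,70,-1,0,0,0,0,0,70,-1.2,0,0,0,0,0,70,-1.2,0,0,0,0,0,70,-1.2,0,0,0,0,0,70,-1.2,0,0,0,0,0,70,-0.7,0,0,0,0,0,70,0,0,0,0,0,0,50,0,0,0,0,0,0,40,0,0,0,0,0,0,35]'
python3 - <<'E'
from h import *
o=r.observe();M=R.from_rotvec(o["eef_rot"]).as_matrix();im=r.grab_frame("wrist");cv2.imwrite("pics/w6.png",im[:,:,::-1]);print(M.T@o["contact_force"],M.T@(o["tcp_pos"]-[612.3,-27.1,110.2]),o["width"])
E
```

```text
clock: 12.18
tcp_pos: [617.8, -42.0, 109.9]
eef_rot: [-1.798, -2.575, -0.001]
contact_force: [0.4, 1.2, -0.2]
width: 0.35
grip_force: 0.0
[0.99957876 0.80796752 0.21712501] [-15.93570704   0.06430547   0.25462546] 0.3504703253712762
```

View pics/w6.png

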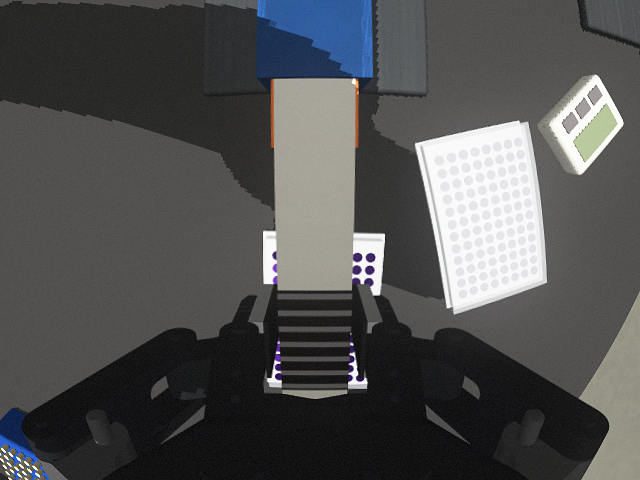

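The fingers straddle the band (rows 290–388). The button strips at rows 78–147 are partly under the sleeve. I compute the remaining travel and grip.

```bash
python3 - <<'E'
from h import *
o=r.observe();M=R.from_rotvec(o["eef_rot"]).as_matrix()
def t(u,v,z):return (M.T@(ray_at_z("wrist",u,v,z)-o["tcp_pos"])).round(1)
print("rear",t(272,147,136),"mouth",t(258,78,146.5),t(372,78,146.5),"band",t(315,290,142),t(315,388,142))
E
python3 -m inch '[0,0,0,0,0,0,30,0,0,0,0,0,0,28,0,0,0,0,0,0,26,0,0,0,0,0,0,20,0,0,0,0,0,0,20,0,0,0,0,0,0,20,0,0,0,0,0,0,20,0,0,0,0,0,0,20,0,0,0,0,0,0,20,0,0,0,0,0,0,20]'
```

```text
rear [ 63.9 -13.9 -25.9] mouth [ 84.  -16.6 -36.4] [ 84.   15.4 -36.4] band [ 19.2  -0.6 -32. ] [-19.9  -0.6 -32. ]
clock: 13.07
tcp_pos: [617.7, -42.0, 110.2]
eef_rot: [-1.798, -2.574, -0.001]
contact_force: [-2.8, 4.1, 4.9]
width: 0.276
grip_force: 58.9
```

```bash
python3 -m inch '[0.2,0,-0.04,0,0,0,20,0.4,0,0,0,0,0,20,0.4,0,0,0,0,0,20,0.5,0,0,0,0,0,20,0.5,0,0,0,0,0,20,0.5,0,0,0,0,0,20,0.4,0,0,0,0,0,20,0.3,0,0,0,0,0,20,0.2,0,0,0,0,0,20,0.1,0,0,0,0,0,20]'
python3 -m inch '[0.05,0,0,0,0,0,20,0.05,0,0,0,0,0,20,0.05,0,0,0,0,0,20,0.05,0,0,0,0,0,20,0.05,0,0,0,0,0,20,0.05,0,0,0,0,0,20,0.05,0,0,0,0,0,20,0.05,0,0,0,0,0,20,0.05,0,0,0,0,0,20,0.05,0,0,0,0,0,20]'
python3 - <<'E'
from h import *
o=r.observe();M=R.from_rotvec(o["eef_rot"]).as_matrix();print(M.T@o["contact_force"],M.T@(o["tcp_pos"]-[617.7,-42.0,110.2]),o["width"])
E
```

```text
clock: 13.9
tcp_pos: [608.1, -15.8, 110.2]
eef_rot: [1.799, 2.566, -0.005]
contact_force: [4.8, -9.5, -4.5]
width: 0.271
grip_force: 59.3
clock: 14.73
tcp_pos: [606.6, -11.5, 110.2]
eef_rot: [1.799, 2.566, -0.005]
contact_force: [4.6, -9.0, -4.5]
width: 0.273
grip_force: 59.2
[-9.95337414  1.25407733  4.5654469 ] [32.45214104 -0.09749209 -0.31084749] 0.27326778121509543
```

```bash
python3 -m inch '[0.08,0,0,0,0,0,20,0.08,0,0,0,0,0,20,0.08,0,0,0,0,0,20,0.08,0,0,0,0,0,20,0.08,0,0,0,0,0,20,0.08,0,0,0,0,0,20,0.08,0,0,0,0,0,20,0.08,0,0,0,0,0,20,0.08,0,0,0,0,0,20,0.08,0,0,0,0,0,20]'
python3 -m inch '[0.04,0,0,0,0,0,20,0.04,0,0,0,0,0,20,0.04,0,0,0,0,0,20,0.04,0,0,0,0,0,20,0.04,0,0,0,0,0,20,0.04,0,0,0,0,0,20,0,0,0,0,0,0,20,0,0,0,0,0,0,20,0,0,0,0,0,0,20,0,0,0,0,0,0,20]'
python3 - <<'E'
from h import *
o=r.observe();M=R.from_rotvec(o["eef_rot"]).as_matrix();print(M.T@o["contact_force"],M.T@(o["tcp_pos"]-[617.7,-42.0,110.2]),o["width"])
E
```

```text
clock: 15.57
tcp_pos: [603.8, -4.0, 110.2]
eef_rot: [1.8, 2.566, -0.005]
contact_force: [4.5, -8.7, -5.4]
width: 0.27
grip_force: 59.2
clock: 16.4
tcp_pos: [602.9, -1.5, 110.2]
eef_rot: [1.799, 2.566, -0.005]
contact_force: [3.5, -8.1, -4.4]
width: 0.273
grip_force: 59.3
[-8.74696481  0.58202317  4.48956454] [43.09020611 -0.13649189 -0.36943112] 0.2731030768219575
```

```bash
python3 -m inch '[0.03,0,0,0,0,0,20,0.03,0,0,0,0,0,20,0.03,0,0,0,0,0,20,0.03,0,0,0,0,0,20,0.03,0,0,0,0,0,20,0.03,0,0,0,0,0,20,0.03,0,0,0,0,0,20,0,0,0,0,0,0,20,0,0,0,0,0,0,20,0,0,0,0,0,0,20]'
python3 - <<'E'
from h import *
o=r.observe();M=R.from_rotvec(o["eef_rot"]).as_matrix();print(M.T@o["contact_force"],M.T@(o["tcp_pos"]-[617.7,-42.0,110.2]),o["width"])
for c in("scene","side"):
  cv2.imwrite(f"pics/{c}2.png",r.grab_frame(c)[:,:,::-1])
  h=cv2.cvtColor(cv2.imread(f"pics/{c}2.png"),cv2.COLOR_BGR2HSV);m=(h[...,0]>5)&(h[...,0]<18)&(h[...,1]>180)&(h[...,2]>120)
  m=m[150:280,260:420];v,u=np.nonzero(m);print(c,m.sum(),(u.mean()+260,v.mean()+150) if len(u) else 0)
E
```

```text
clock: 17.23
tcp_pos: [601.0, 3.6, 110.2]
eef_rot: [1.8, 2.571, -0.002]
contact_force: [3.4, -5.3, -3.2]
width: 0.269
grip_force: 59.5
[-6.15242685  1.39700032  3.18827939] [48.58441042 -0.09544822 -0.21464244] 0.26943380219751656
scene 14 (np.float64(355.6428571428571), np.float64(260.3571428571429))
side 12 (np.float64(295.4166666666667), np.float64(190.08333333333334))
```

Run:
```python
import cv2,numpy as np
a=cv2.imread("pics/scene2.png")[230:290,300:420];b=cv2.imread("pics/side2.png")[150:240,240:360]
cv2.imwrite("pics/z2.png",np.hstack([cv2.resize(a,(400,200),interpolation=2),cv2.resize(b,(267,200),interpolation=2)]))
```

```text
(no output)
```

View pics/z2.png

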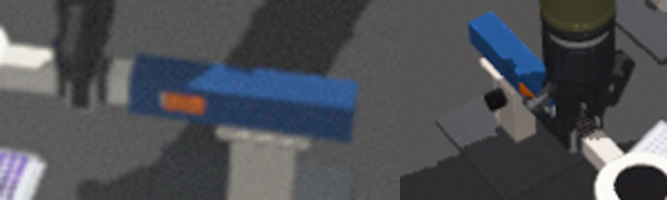

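The orange button stands in the sleeve's hole (zoom, 183,103), and the drag dropped as it popped out. I release, lift, and check both sides from above.

```bash
python3 -m inch '[0,0,0,0,0,0,30,0,0,0,0,0,0,40,0,0,0,0,0,0,55,0,0,0,0,0,0,70,0,0,0,0,0,0,85,0,0,0,0,0,0,85,0,0,0,0,0,0,85,0,0,-0.5,0,0,0,85,0,0,-1.5,0,0,0,85,0,0,-1.5,0,0,0,85]'
python3 -m inch '[0,0,-2,0,0,0,85,0,0,-2,0,0,0,85,0,0,-2,0,0,0,85,0,0,-2,0,0,0,85,0,0,-2,0,0,0,85,0,0,-2,0,0,0,85,0,0,-1,0,0,0,85,0,0,0,0,0,0,85,0,0,0,0,0,0,85,0,0,0,0,0,0,85]'
python3 - <<'E'
from h import *
im=r.grab_frame("wrist");cv2.imwrite("pics/w7.png",cv2.resize(im[20:320,180:460,::-1],None,fx=2,fy=2)[:600])
E
```

```text
clock: 18.17
tcp_pos: [599.5, 6.3, 145.6]
eef_rot: [-1.799, -2.574, 0.001]
contact_force: [0.6, -0.6, 1.1]
width: 0.849
grip_force: 0.0
clock: 19.0
tcp_pos: [599.2, 6.3, 274.2]
eef_rot: [-1.799, -2.573, 0.002]
contact_force: [0.6, 0.2, -0.1]
width: 0.854
grip_force: 0.0
```

View pics/w7.png

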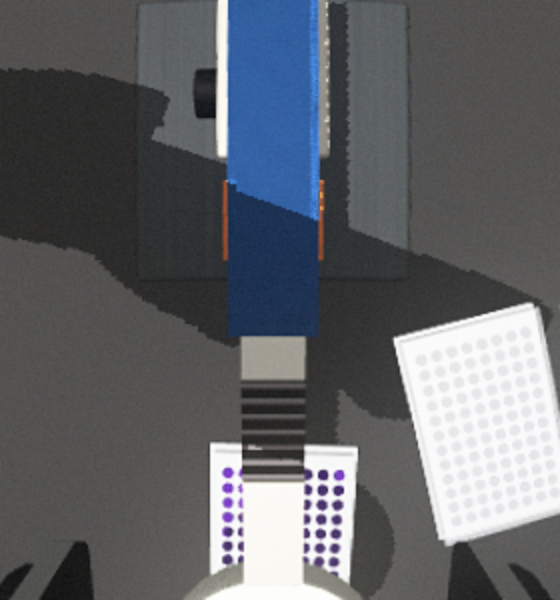

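Both orange buttons stick out past the sleeve on either side (crop columns 225 and 321, rows 180–260). The boom is locked and the gripper is clear, so I hand in the job.

```bash
python3 -c "
from station import r
print(r.job_done())"
```

```text
the job is handed in; nothing more can be done
None
```

The boom is locked in the sleeve of the stand farthest to the robot's right: both buttons popped out through the sleeve's holes, the light is over the purple microplate, nothing else was touched, and the gripper let go and is clear. I handed the job in at about 19 s, with sliding forces around 10 N.

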